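Put the mixed colours away in the colour box

TASK

The globe's colours are mixed and have to be put away: lift the lid off the wooden colour box and lay it flat on the green cutting mat, stand every vial that is on the desk upright in a free bore of the box, right down on its floor, and then gently set the lid back on the box so that it sits level and closed all round. Leave the vial that is already in the box where it belongs, and do not disturb the cups, jar and other things on the desk.

Things in the scene. Friction and masses are not known exactly. Their poses are not given: they have to be found in the camera images.
- caddy: Base of the wooden colour box, fixed: 222 (x) x 126 mm, origin at centre of its underside. A ledge 9 mm wide at height 20 runs round its edge; inside it a pale plate, 204 x 108 mm, 8 mm thick, top at height 28, has six through-bores of 39 mm diameter at x -62, 0, +62 by y -25, +25 mm. Floor below them at height 6. Each takes one vial.
- lid: Loose deep wooden lid, hollow, open below, brass corners: 222 (x) x 126 x 46 mm tall, walls 6 mm, 40 mm deep inside, 0.26-0.42 kg; origin at centre of its lower rim. Centred on top a dark solid grip strip 80 (x) x 16 (y) x 30 mm, top at 76. Starts on the box. Seated: rim on the ledge round the plate (3 mm play a side), origin 20 mm above caddy's, x axis along caddy's or half a turn from it.
- mat: Green cutting mat lying fixed on the desk, 300 x 220 mm, 3 mm thick, long side along its x axis; origin at the centre of its underside.
- vial_a: Closed vial of red colour with a ribbed white screw cap: 33 mm diameter, 46 mm tall, cap 34 mm across over the top 14 mm, about 55 g; origin at the centre of its underside, z up its axis. Stands upright on the desk at the start, or is absent (None) in some starts.
- vial_b: Closed vial of blue colour with a ribbed white screw cap: 33 mm diameter, 46 mm tall, cap 34 mm across over the top 14 mm, about 55 g; origin at the centre of its underside, z up its axis. Stands upright on the desk at the start, or is absent (None) in some starts.
- vial_c: Closed vial of yellow colour with a ribbed white screw cap: 33 mm diameter, 46 mm tall, cap 34 mm across over the top 14 mm, about 55 g; origin at the centre of its underside, z up its axis. Stands upright on the desk at the start, or is absent (None) in some starts.
- vial_d: Closed vial of green colour with a ribbed white screw cap: 33 mm diameter, 46 mm tall, cap 34 mm across over the top 14 mm, about 55 g; origin at the centre of its underside, z up its axis. Stands upright on the desk at the start, or is absent (None) in some starts.
- vial_e: Closed vial of violet colour with a ribbed white screw cap: 33 mm diameter, 46 mm tall, cap 34 mm across over the top 14 mm, about 55 g; origin at the centre of its underside, z up its axis. Stands upright on the desk at the start, or is absent (None) in some starts.
- vial_f: Closed vial of brown colour with a ribbed white screw cap: 33 mm diameter, 46 mm tall, cap 34 mm across over the top 14 mm, about 55 g; origin at the centre of its underside, z up its axis. Already standing in bore0 of the colour box under the lid.
- bore0 (a point): Centre of bore 0 of the colour box at its floor (6 mm above the underside of caddy): where the origin of a vial standing in it comes.
- bore1 (a point): Centre of bore 1 of the colour box at its floor (6 mm above the underside of caddy): where the origin of a vial standing in it comes.
- bore2 (a point): Centre of bore 2 of the colour box at its floor (6 mm above the underside of caddy): where the origin of a vial standing in it comes.
- bore3 (a point): Centre of bore 3 of the colour box at its floor (6 mm above the underside of caddy): where the origin of a vial standing in it comes.
- bore4 (a point): Centre of bore 4 of the colour box at its floor (6 mm above the underside of caddy): where the origin of a vial standing in it comes.
- bore5 (a point): Centre of bore 5 of the colour box at its floor (6 mm above the underside of caddy): where the origin of a vial standing in it comes.
- rinse_jar: Bystander: open clear-glass rinse jar, 72 mm across, 100 mm tall, standing; origin at the centre of its underside. To be left alone.
- cup_1: Bystander: open clear-glass cup, 64 mm across, 50 mm tall, standing; origin at the centre of its underside. To be left alone.
- cup_2: Bystander: open blue ceramic cup, 64 mm across, 50 mm tall, standing; origin at the centre of its underside. To be left alone.
- eraser: Bystander: white eraser in a blue sleeve, 60 x 24 x 13 mm, lying flat; origin at the centre of its underside. To be left alone.
- dish: Bystander: flat white porcelain dish, 90 mm across, 18 mm tall; origin at the centre of its underside. To be left alone.

How it is judged:
By the outcome, as a careful person would: the job done as asked, in the order asked, and still so for the second after the job is handed in, with the robot touching nothing.
Of vial_a, vial_b, vial_c, vial_d, vial_e only 3 to 5 are there at a start; the rules pass over those that are not, and their reading is None.
At some moment in a run one of vial_a, vial_b, vial_c, vial_d, vial_e, lid may be knocked a few centimetres aside while the robot is not near it.
It also fails if it takes over 210 s, if anything falls off the work surface, if the arm or the gripper's body presses on something with over 40 N, if the wrist force passes 120 N, or if a joint passes its speed limit or range.

ROBOT

A 7-joint arm with a two-finger parallel gripper is mounted at the origin on the work surface. World frame = base frame: x ahead of the robot, y to its left, z up, the work surface at z = 0. Lengths are in m, angles in degrees, forces in N, time in s.
With the tool pointing down it reaches from about 0.4 to 0.85 m from the base axis. Payload 6.9 kg.
Tool frame: the origin (TCP) lies between the finger pads; the fingertips stand 25 mm ahead of it and the grasp point (between the pads) lies 6 mm ahead of it (arm.tip_reach is the distance from the TCP to the fingertips, in m); z points along the fingers, y is the line along which they close (so a half turn about z gives the same grasp; the last joint's range is limited). The gripper opens to 85 mm and grips with 20 to 120 N. Pads are 22 mm wide; open, the fingers measure 114 mm over their backs; the gripper's body (76 mm by 85 mm) begins 54 mm behind the grasp point. The pads swing forward as they close: fully open they stand 13 mm farther back than shut.
Start: joints at [-70.961, 29.078, -13.613, 85.955, 7.202, 65.827, -8.869], TCP at [0.141, 0.609, 0.256] pointing down, gripper open.
Joint ranges: [-176.47, 176.47], [-13.61, 117.27], [-81.72, 77.17], [0.22, 143.17], [-87.28, 267.28], [10, 112.55], [-165.47, 165.47]. Speed limits (degrees/s): [136.94, 136.94, 180, 180, 180, 180, 180].

INTERFACE

Orientations are given as a 3x3 rotation matrix whose columns are the frame's x, y, z axes.
In Python, from bench import arm gives the robot as it stands. Calls block until the motion is done:
- arm.movep(position, orientation): joint-space move of the TCP to a pose.
- arm.move_linear(position, orientation=None, velocity=0.15, contact_N=None): straight line of the TCP; orientation=None keeps the orientation; velocity is the mean speed in m/s. With contact_N (N) it stops when the force on the tool has changed by that much, and returns True; else False.
- arm.movej(angles): joint-space move.
- arm.gripper_to(opening, grasp_force=None): opening from 0.0 (shut) to 1.0 (fully open); grasp_force is the grip in N (None keeps the last); returns when the fingers have stopped.
- arm.wait(seconds).
- arm.inverse_kinematics(position, orientation): joint angles nearest the present ones, or None.
- arm.read_state(): the state.
- arm.capture(name): name is "scene" or "top"; returns (picture, depth): 480x640x3 uint8, red, green, blue; 480x640 float32, m along the optical axis (not along the pixel's ray), 0 where there is no reading.
- arm.camera_model(name): a dict with "K" (3x3 intrinsics, pixels), "k1" (the pictures are not rectified: a ray, as slopes to the right and down, at radius r is drawn at 1 + k1 r^2 times it, then the intrinsics apply), "view" (4x4, takes a point from world to camera coordinates). Camera axes: x right, y up, looking along -z (the intrinsics and any distortion apply to the point x, -y, -z); pixel columns grow to the right and rows downward; lengths in m; the calibration is good to about 2 mm. A picture is of the moment at which its call begins. camera_model takes no time and is no camera call.
A pose or a line that the arm cannot do raises arm.PlanningError and nothing moves.
- arm.sign_off(): hands the job in; it is judged then, once.
The state is a dict: "time": time; "joints": joint angles; "joint_vel": joint speeds; "joint_torque": joint torques, N m; "eef_pos": TCP position; "orientation": TCP orientation; "contact_force": force on the tool from outside, world axes, zero at the start; "torque": the same for the moment, N m; "grip_width": opening from 0.0 (shut) to 1.0 (fully open); "grasp_force": force on a finger pad.
Only numpy, scipy, OpenCV 4.12 (cv2) and the standard library are available. Lean on these libraries where they do the work, as an engineer would, in place of code of your own. Each camera call takes 0.05 s, during which the arm holds its last target. There are 200 camera calls.

## Working session

There is one attempt and no reset: what is moved stays moved. The work goes in short steps, each a Python script; the robot and the scene stay as the last script left them, time stands still between calls to the robot, and variables do not carry over. Pictures are saved under pics/ and viewed, at most 14 in all, crops included, and the job is handed in when it is done.

```bash
ls; mkdir -p pics
cat > h.py <<'E'
import numpy as np, cv2
from bench import arm
def snap(cam,f=None):
    im,d=arm.capture(cam)
    if f: cv2.imwrite(f,im[:,:,::-1])
    return im,d
def cloud(cam,d):
    m=arm.camera_model(cam);K=np.array(m['K']);V=np.array(m['view'])
    v,u=np.mgrid[0:480,0:640]
    p=cv2.undistortPoints(np.stack([u,v],-1).reshape(-1,1,2).astype(np.float64),K,np.array([m['k1'],0,0,0.])).reshape(480,640,2)
    c=np.stack([p[...,0]*d,-p[...,1]*d,-d],-1)
    return (c-V[:3,3])@V[:3,:3]
E
python3 - <<'E'
from h import *
for c in ('top','scene'):
    im,d=snap(c,f'pics/{c}0.png'); np.savez(f'{c}0.npz',im=im,d=d)
    m=arm.camera_model(c);print(m['K'],m['k1'],np.linalg.inv(m['view'])[:3].round(3))
print(arm.read_state())
E
```

```text
pics
[[623.69862334   0.         326.13989471]
 [  0.         623.69862334 238.59888597]
 [  0.           0.           1.        ]] 0.00817975570516226 [[ 0.015  0.991 -0.135  0.334]
 [-1.     0.016  0.003  0.024]
 [ 0.005  0.135  0.991  1.491]]
[[496.03749308   0.         318.64262279]
 [  0.         496.03749308 233.97476559]
 [  0.           0.           1.        ]] -0.06728348940447128 [[-0.84  -0.413  0.351  0.919]
 [ 0.542 -0.643  0.541  0.597]
 [ 0.002  0.645  0.764  0.834]]
{'time': 0.1, 'joints': array([-70.95927835,  29.12044379, -13.60874497,  86.00157496,
         7.20154789,  65.82558335,  -8.87116167]), 'joint_vel': array([-0.08266904, -0.10762665, -0.10170972, -0.13423368, -0.02763239,
       -0.04852939, -0.03939205]), 'joint_torque': array([-4.22810917e-03, -6.21840191e+01, -2.19431363e+00, -2.50204736e+01,
        1.25583383e-02,  7.88735691e-03, -4.76080871e-06]), 'eef_pos': array([0.14053791, 0.60859303, 0.25552755]), 'orientation': array([[-9.74377175e-01,  2.24920017e-01, -3.27979332e-04],
       [ 2.24920255e-01,  9.74375992e-01, -1.51804708e-03],
       [-2.18639884e-05, -1.55291962e-03, -9.99998794e-01]]), 'contact_force': array([-0.47765846, -0.41928121,  1.24320653]), 'torque': array([-0.01677569, -0.04374466, -0.00523316]), 'grasp_force': 0.0, 'grip_width': 1.0016186196577006}
```

View pics/top0.png

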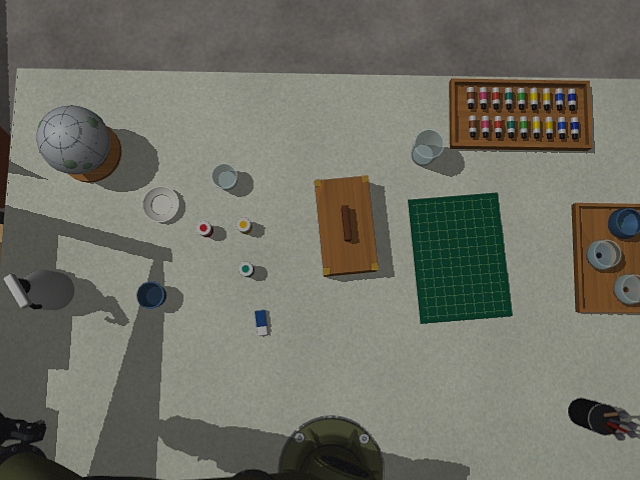

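View pics/scene0.png

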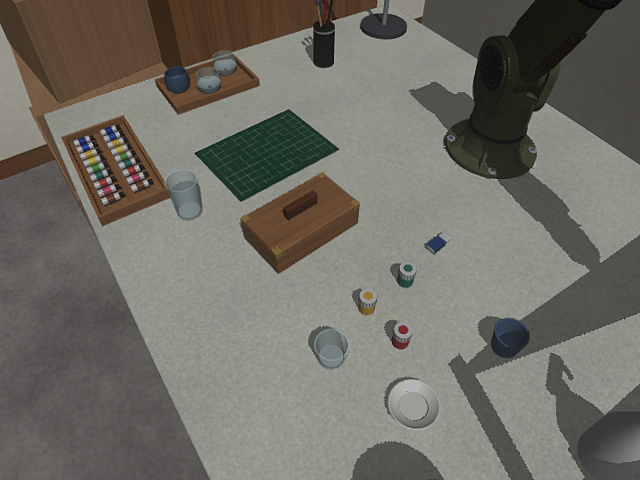

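Top view: red (205,229), yellow (244,226), green (247,269) vials; box around (347,225) with its grip; mat around (460,258). Measure from depth now.

```bash
cat >> h.py <<'E'
def comps(mask,P,amin=15):
    n,l,s,c=cv2.connectedComponentsWithStats(mask.astype(np.uint8))
    return [(s[i,4],l==i) for i in range(1,n) if s[i,4]>=amin]
def rect(P,m):
    r=cv2.minAreaRect((P[m][:,:2]*1000).astype(np.float32)); (cx,cy),(w,h),a=r
    if w<h: w,h,a=h,w,a+90
    return np.array([cx,cy,w,h,(a+90)%180-90]).round(1), P[m][:,2].mean().round(4), np.median(P[m][:,:2],0).round(4)
def merged(pre=''):
    pass
E
python3 - <<'E'
from h import *
for c in ('top','scene'):
    f=np.load(c+'0.npz');im,d=f['im'],f['d'];P=cloud(c,d);Z=P[...,2];ok=(d>0)&(P[...,0]>.2)&(P[...,0]<.95)&(abs(P[...,1])<.7)
    hsv=cv2.cvtColor(im,cv2.COLOR_RGB2HSV)
    print(c)
    for nm,lo,hi in (('striptop',.088,.105),('lidtop',.06,.07),('vialcap',.040,.052)):
        for a,m in comps(ok&(Z>lo)&(Z<hi),P,25): print(nm,a,*rect(P,m),im[m].mean(0).round())
    g=ok&(Z<.012)&(Z>-.01)&(hsv[...,0]>60)&(hsv[...,0]<90)&(hsv[...,1]>120)
    for a,m in comps(g,P,800): print('mat',a,*rect(P,m))
    print('desk z',np.median(Z[ok&(abs(Z)<.01)]))
    for a,m in comps(ok&(Z>.008)&(Z<.2),P,40): print('any',a,*rect(P,m),P[m][:,2].max().round(3))
E
```

```text
top
striptop 234 [ 748.2 -212.8   70.3   69.9   -1.8] 0.0968 [ 0.7524 -0.215 ] [117. 128. 124.]
striptop 116 [706.9 548.9 123.2  31.3 -33.5] 0.0964 [0.6972 0.5383] [49. 52. 54.]
striptop 242 [562.8 -24.9  80.3  16.1   6.4] 0.0954 [ 0.5623 -0.0245] [65. 39. 25.]
striptop 257 [407.9 640.6  84.4  48.9  20.4] 0.0964 [0.4029 0.6303] [63. 63. 63.]
lidtop 44 [ 765.9 -223.8   56.    21.1   57.5] 0.0649 [ 0.7749 -0.2224] [ 98. 105. 100.]
lidtop 4386 [563.3 -25.2 224.7 127.6   6.5] 0.0652 [ 0.56   -0.0241] [106.  72.  37.]
lidtop 57 [395.7 623.5  66.8  17.7  -7.6] 0.065 [0.3978 0.62  ] [59. 59. 59.]
vialcap 41 [ 767.  -228.4   44.5   12.2   49.3] 0.0459 [ 0.7729 -0.2295] [ 98. 106. 101.]
vialcap 131 [682.1 268.2  62.4  52.3 -49.4] 0.0471 [0.6907 0.277 ] [117. 126. 121.]
vialcap 31 [656.5 246.1  35.9   8.7 -52.1] 0.0475 [0.654  0.2448] [111. 124. 123.]
vialcap 110 [ 573.8 -661.8   67.2   29.    17.8] 0.0457 [ 0.5689 -0.6545] [28. 42. 56.]
vialcap 152 [561.7 215.6  33.   32.  -28.3] 0.0457 [0.5614 0.2148] [146. 136. 109.]
vialcap 157 [552.1 307.   32.1  31.7  88.5] 0.0456 [0.5519 0.307 ] [141. 1
[... 3730 characters left out ...]
5
any 6652 [ 843.9 -396.6  467.2  212.2  -82.5] 0.0325 [ 0.8265 -0.3848] 0.102
any 6418 [561.  -25.1 225.5 129.8   6.5] 0.0591 [ 0.5791 -0.002 ] 0.1
any 268 [332.6 169.7  62.4  26.4  10.1] 0.0134 [0.3354 0.1712] 0.017
any 366 [456.5 206.7  34.9  33.9 -71.6] 0.0372 [0.4621 0.2114] 0.05
any 388 [561.2 215.5  33.8  33.7 -83. ] 0.0375 [0.5655 0.2206] 0.05
any 992 [392.8 423.5  63.   62.4  -6.1] 0.0341 [0.383  0.4223] 0.054
any 422 [551.4 309.3  34.7  33.6 -41.9] 0.0382 [0.556  0.3129] 0.049
any 858 [676.4 264.9  63.1  62.4  85.7] 0.0346 [0.6724 0.2573] 0.053
any 1317 [610.7 419.6  87.9  87.4 -55.4] 0.0134 [0.6049 0.4191] 0.023
any 3482 [418.4 648.7  90.4  50.9  58.3] 0.0825 [0.4311 0.6505] 0.153
```

```bash
cat >> h.py <<'E'
def R(phi):
    c,s=np.cos(np.radians(phi)),np.sin(np.radians(phi))
    return np.array([[-s,c,0],[c,s,0],[0,0,-1.]])
def views():
    for c in ('top','scene'):
        im,d=snap(c);P=cloud(c,d);ok=(d>0)&(P[...,0]>.2)&(P[...,0]<.95)&(abs(P[...,1])<.6)
        yield c,im,P,ok
def vials():
    """caps on desk: small ~33 mm discs at z=.046"""
    for c,im,P,ok in views():
        for a,m in comps(ok&(abs(P[...,2]-.046)<.006),P,60):
            r=rect(P,m)
            if 26<r[0][3]<=r[0][2]<40: print(c,'vial',r[0],im[m].mean(0).round())
def lid(z):
    """lid with rim at height z: strip top z+.076, top z+.046"""
    for c,im,P,ok in views():
        for n,h,a0 in (('strip',.076,80),('lidtop',.046,1500)):
            for a,m in comps(ok&(abs(P[...,2]-z-h)<.007),P,a0):
                r=rect(P,m)
                if (n=='lidtop' or 65<r[0][2]<95 and r[0][3]<30): print(c,n,r[0],r[1])
def st():
    s=arm.read_state();print('t',round(s['time'],1),s['eef_pos'].round(4),'grip',round(s['grip_width'],3),round(s['grasp_force'],1),'F',s['contact_force'].round(1))
def up(z=.25):
    p=arm.read_state()['eef_pos'];arm.move_linear([p[0],p[1],z],velocity=.2)
E
python3 - <<'E'
from h import *
print(arm.tip_reach)
arm.gripper_to(.6)
x,y,phi=.562,-.0247,96.5
arm.movep([x,y,.25],R(phi)); lid(.02);vials()
arm.move_linear([x,y,.13],velocity=.2)
print(arm.move_linear([x,y,.096],velocity=.05,contact_N=8)); st()
arm.gripper_to(0,80); st()
arm.move_linear([x,y,.12],velocity=.05); up(.25); st()
im,d=snap('scene','pics/lift.png')
E
```

```text
0.025
scene strip [562.4 -24.5  80.1  19.    6.8] 0.095
scene lidtop [561.5 -25.3 225.  130.1   6.7] 0.066
top vial [561.3 215.   33.2  33.   46.1] [163. 153. 121.]
top vial [551.8 306.9  33.1  32.4 -81.3] [159. 126. 127.]
top vial [456.8 205.6  32.7  32.7 -85. ] [129. 148. 143.]
scene vial [456.5 206.8  34.5  33.9 -53.3] [120. 130. 127.]
scene vial [560.9 215.7  33.6  32.7 -78.1] [146. 138. 122.]
scene vial [551.3 308.8  33.9  33.6 -34.2] [139. 119. 120.]
False
t 5.0 [ 0.5621 -0.0247  0.096 ] grip 0.601 0.0 F [ 0.3 -0.1 -0.9]
t 5.4 [ 0.5622 -0.0248  0.0965] grip 0.175 79.1 F [-1.7  0.3  6. ]
t 6.8 [ 0.5612 -0.0245  0.2487] grip 0.17 78.1 F [ 0.5 -1.1 -4.9]
```

View pics/lift.png

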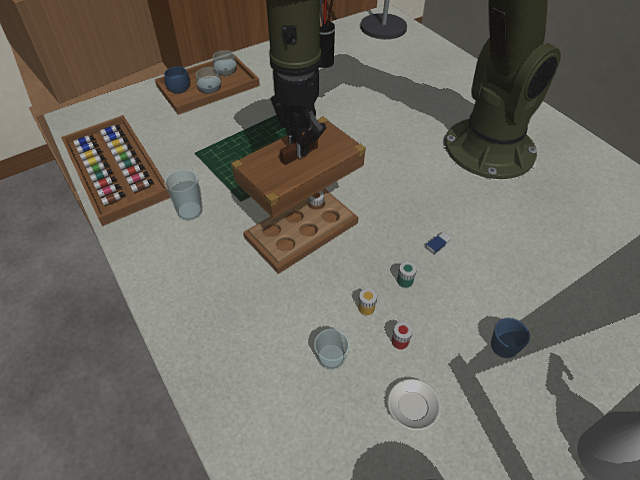

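The lid is held level; vial_f is at (317,199), in the -x/-y bore, with the other five bores free. Next I lay the lid on the mat.

Run:
```python
from h import *
x,y,phi=.497,-.30,95.9
arm.movep([x,y,.25],R(phi))
arm.move_linear([x,y,.10],velocity=.2)
print(arm.move_linear([x,y,.076],velocity=.02,contact_N=4)); st()
arm.gripper_to(.6); st()
up(.25); 
arm.movep([.45,.05,.32],R(6.5))
lid(.003); vials(); st()
for c,im,P,ok in views():
    if c=='top': cv2.imwrite('pics/open.png',im[120:360,180:540,::-1].repeat(2,0).repeat(2,1))
    Z=P[...,2]
    for a,m in comps(ok&(abs(Z-.028)<.004),P,400): print(c,'plate',*rect(P,m))
    for a,m in comps(ok&(abs(Z-.052)<.004)&(abs(P[...,1]+.03)<.09),P,30): print(c,'f',*rect(P,m))
```

```text
True
t 9.8 [ 0.4969 -0.3     0.0795] grip 0.168 79.2 F [-1.8  0.5  5. ]
t 10.3 [ 0.496  -0.2993  0.0783] grip 0.601 0.0 F [ 0.3 -0.6  1.4]
top strip [ 496.7 -299.3   79.1   17.9    6.4] 0.0776
top lidtop [ 497.2 -299.7  223.6  129.7    5.7] 0.0482
scene strip [ 498.4 -298.7   80.7   21.4    5.8] 0.0773
scene lidtop [ 497.7 -299.4  226.4  134.     6.1] 0.0484
top vial [561.3 214.9  33.4  32.9 -46.4] [158. 148. 118.]
top vial [552.1 307.9  32.9  32.2  65.5] [155. 121. 122.]
top vial [504.3 -56.8  33.   32.9   0.6] [143. 132. 122.]
top vial [457.5 205.6  32.4  30.8 -89.1] [125. 144. 139.]
scene vial [504.9 -57.4  36.1  29.7  80. ] [118. 117. 117.]
scene vial [456.4 206.2  33.6  33.4  60.4] [115. 125. 122.]
scene vial [561.1 215.7  35.4  32.4  53.1] [140. 133. 118.]
scene vial [551.3 308.9  34.6  33.9  55.1] [135. 115. 116.]
t 13.4 [0.4501 0.0496 0.3199] grip 0.595 0.0 F [ 0.1 -0.1  0.5]
top plate [ 851.3 -440.   322.4  171.3  -89.1] 0.0274 [ 0.9271 -0.3436]
top plate [561.  -27.6 214.1 110.8   9.2] 0.0276 [ 0.5819 -0.0405]
top f [503.8 -56.9  32.8  32.2 -25.6] 0.0517 [ 0.5041 -0.0567]
scene plate [ 850.3 -436.7  323.9  171.6  -89.9] 0.0273 [ 0.8666 -0.3629]
scene plate [562.3 -25.3 208.7 115.    7.1] 0.0281 [ 0.576  -0.0207]
scene f [502.7 -57.   33.2  33.2  30.9] 0.0523 [ 0.503  -0.0552]
```

View pics/open.png

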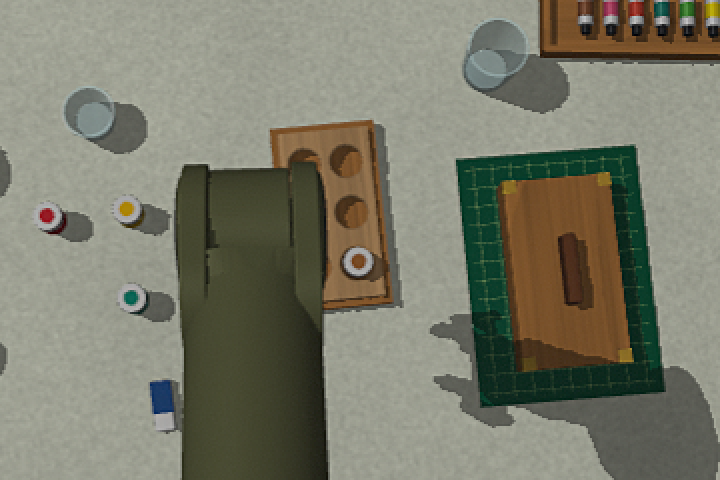

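Lid lies on the mat inside its outline; vials at crop (48,216), (127,210), (132,298) unchanged. Now I find the bore centres by casting hole pixels onto the plate plane, with the arm over the red vial.

Run:
```python
from h import *
arm.gripper_to(.62)
arm.movep([.5515,.308,.25],R(6.5))
c0=np.array([.562,-.025]);a=np.radians(6.5);Rz=np.array([[np.cos(a),-np.sin(a)],[np.sin(a),np.cos(a)]])
nom=np.array([[x,y] for x in(-62,0,62) for y in(-25,25)])/1000
for c,im,P,ok in views():
    C=np.linalg.inv(arm.camera_model(c)['view'])[:3,3]
    Q=C+(P-C)*((.028-C[2])/(P[...,2]-C[2]))[...,None]   # on plate plane
    L=(Q[...,:2]-c0)@Rz
    h=(P[...,2]<.025)&ok; s=[];n_=[]
    for n in nom:
        m=h&(np.linalg.norm(L-n,axis=-1)<.0245)
        if m.sum()<40: print(n,'no'); continue
        (cc),r=cv2.minEnclosingCircle((L[m]*1000).astype(np.float32))
        print(c,n*1000,m.sum(),np.round(L[m].mean(0)*1000-n*1000,1),np.round(np.array(cc)-n*1000,1),round(r,1))
vials()
```

```text
top [-62. -25.] 62 [-3.5  4.9] [0.2 0.2] 23.9
top [-62.  25.] 238 [ 0.1 -0.5] [-0.6 -0.7] 23.5
top [  0. -25.] 241 [-0.3 -0.2] [-0.5  0.3] 24.1
top [ 0. 25.] 241 [ 0.2 -0.1] [ 0.4 -0.5] 24.2
top [ 62. -25.] 224 [-0.3 -0.2] [-0.2 -0.4] 23.9
top [62. 25.] 236 [-0.3  0. ] [0.2 0.2] 24.1
[-0.062 -0.025] no
scene [-62.  25.] 171 [0.7 0.9] [0.2 1.3] 19.6
scene [  0. -25.] 173 [0.3 1.1] [-0.7  2.2] 20.6
scene [ 0. 25.] 186 [0.2 1. ] [ 0.5 -2.4] 21.7
scene [ 62. -25.] 187 [0.5 0.9] [-2.4  0.1] 21.5
scene [62. 25.] 197 [0.2 1.5] [-1.1  1.2] 20.2
top vial [561.  214.7  33.1  32.5 -45.1] [166. 156. 125.]
top vial [552.  307.1  32.6  31.5 -88.2] [161. 130. 131.]
top vial [503.7 -57.4  33.6  31.6 -48. ] [105.  98.  91.]
top vial [457.1 205.6  32.8  32.4  -3.9] [127. 148. 143.]
scene vial [560.5 216.   34.1  33.1 -78.3] [152. 144. 127.]
scene vial [551.2 309.   34.4  34.3 -71.5] [146. 125. 126.]
```

```bash
cat >> h.py <<'E'
C0=np.array([.562,-.0245]);PHI=6.5
def bore(x,y):
    a=np.radians(PHI);return C0+np.array([[np.cos(a),-np.sin(a)],[np.sin(a),np.cos(a)]])@np.array([x,y])/1000
def pick(x,y):
    o=R(PHI);arm.gripper_to(.62)
    arm.movep([x,y,.2],o);arm.move_linear([x,y,.09],velocity=.2)
    print('pick contact',arm.move_linear([x,y,.052],velocity=.06,contact_N=6))
    arm.gripper_to(0,30);st();up(.2)
def place(b):
    x,y=bore(*b);o=R(PHI)
    arm.movep([x,y,.2],o);arm.move_linear([x,y,.095],velocity=.2)
    r=arm.move_linear([x,y,.0565],velocity=.03,contact_N=4);st()
    return r
def release():
    arm.gripper_to(.62);st();up(.2)
E
python3 - <<'E'
from h import *
pick(.5515,.308); print(place((62,25)))
E
```

```text
pick contact False
t 17.3 [0.5518 0.3081 0.0525] grip 0.385 29.7 F [-0.5 -0.1  2.2]
t 21.2 [0.6206 0.0073 0.0585] grip 0.383 30.3 F [-1.3  0.1  5.5]
True
```

Run:
```python
from h import *
release(); arm.movep([.5,.12,.3],R(PHI)); vials(); lid(.003)
```

```text
t 21.5 [0.6198 0.0074 0.0574] grip 0.623 0.0 F [-0.1  0.6 -0.3]
top vial [619.6   7.1  32.7  31.9 -60.3] [153. 127. 128.]
top vial [504.5 -56.6  33.2  33.  -43.9] [114. 107. 101.]
scene vial [619.7  11.6  34.7  26.5  12.4] [120. 110. 111.]
scene vial [456.1 206.3  34.1  33.7 -58.3] [119. 129. 126.]
scene vial [560.8 215.2  34.8  33.6  13.8] [144. 136. 121.]
top strip [ 496.6 -299.2   79.1   17.7    5.2] 0.0775
top lidtop [ 497.5 -299.7  223.7  129.4    5.8] 0.0482
scene strip [ 497.9 -297.6   80.5   18.8    6.9] 0.0774
scene lidtop [ 497.5 -299.4  225.9  133.8    6.4] 0.0484
```

Run:
```python
from h import *
pick(.561,.2155); r=place((62,-25)); z=arm.read_state()['eef_pos'][2]; print(r,z)
if z<.0605:
    release(); arm.movep([.62,.2,.3],R(PHI)); vials(); lid(.003)
```

```text
pick contact False
t 26.0 [0.5613 0.2156 0.0525] grip 0.383 29.7 F [-1.   0.5  2.1]
t 29.8 [ 0.6262 -0.0423  0.0585] grip 0.382 30.3 F [-1.5  0.2  5.3]
True 0.05850980365434068
t 30.1 [ 0.6254 -0.0422  0.0574] grip 0.615 0.0 F [ 0.8 -0.5  0.6]
top vial [623.8 -40.4  33.   32.3 -65.5] [157. 147. 118.]
top vial [621.7   8.2  33.   30.  -82.7] [110.  89.  90.]
top vial [504.4 -56.7  32.7  32.7   0.9] [151. 141. 133.]
scene vial [456.2 206.3  35.   34.1  34.4] [123. 134. 131.]
top strip [ 496.5 -298.9   79.4   18.1    7. ] 0.0779
top lidtop [ 497.4 -299.1  223.6  128.5    6. ] 0.0481
scene strip [ 498.6 -298.6   81.    22.     4.9] 0.0774
scene strip [ 755.3 -191.4   68.5   29.8  -19.3] 0.0798
scene lidtop [ 497.3 -298.5  227.   133.5    6.7] 0.0484
```

Run:
```python
from h import *
pick(.4565,.2062); r=place((-62,25)); z=arm.read_state()['eef_pos'][2]; print(r,z)
if z<.0605:
    release(); arm.movep([.5,.2,.3],R(PHI)); vials(); lid(.003); snap('scene','pics/s3.png'); snap('top','pics/t3.png')
```

```text
pick contact False
t 35.0 [0.4567 0.2063 0.0524] grip 0.379 29.6 F [-1.3  0.1  4. ]
t 38.5 [ 0.4974 -0.0067  0.0584] grip 0.386 30.4 F [-1.1  0.6  6.3]
True 0.058433227856289974
t 38.9 [ 0.4968 -0.0066  0.0578] grip 0.623 0.0 F [0.5 0.2 0.2]
top vial [624.7 -41.6  33.6  31.5  12.2] [155. 146. 121.]
top vial [620.3   7.9  32.9  32.6 -24.7] [151. 125. 126.]
top vial [503.3 -57.6  33.   32.7 -21.1] [150. 139. 130.]
top vial [497.9  -7.3  34.3  31.2 -25.9] [79. 93. 89.]
scene vial [620.5   7.9  33.8  33.1 -82.3] [124. 110. 110.]
top strip [ 496.5 -298.8   78.6   18.4    5.2] 0.0775
top lidtop [ 497.8 -299.5  224.2  129.4    6. ] 0.0482
scene strip [ 499.2 -299.1   78.7   20.     3.4] 0.0775
scene lidtop [ 497.2 -299.9  224.2  134.8    5.3] 0.0484
```

View pics/t3.png

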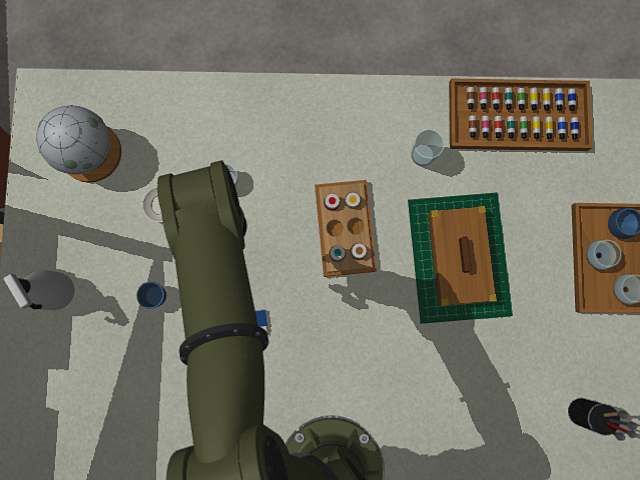

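View pics/s3.png

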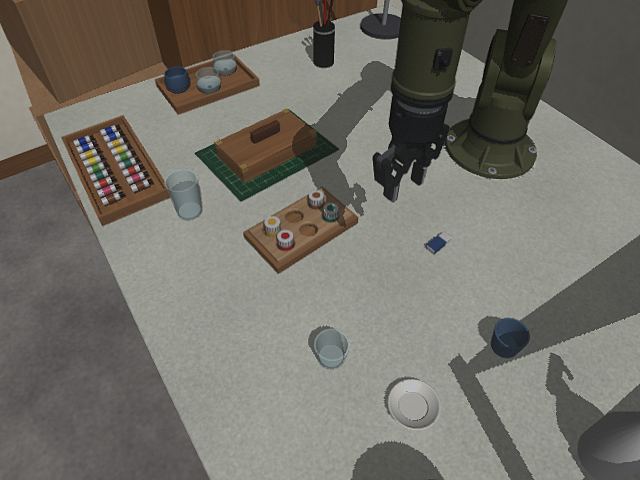

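All four vials are in the box (top view 332,201; 352,200; 337,253; 360,251), no vial is left on the desk, and the lid is still on the mat. Next I fetch the lid and check its pose above the box.

Run:
```python
from h import *
x,y,phi=.4970,-.2993,95.9
arm.gripper_to(.6); arm.movep([x,y,.25],R(phi)); lid(.003)
arm.move_linear([x,y,.11],velocity=.2)
print(arm.move_linear([x,y,.079],velocity=.05,contact_N=8))
arm.gripper_to(0,80); st()
arm.move_linear([x,y,.1],velocity=.05); up(.25)
arm.movep([.562,-.0245,.25],R(96.6)); arm.move_linear([.562,-.0245,.15],velocity=.1); arm.wait(.5); st()
lid(.15-.0762); snap('scene','pics/over.png')
```

```text
top lidtop [ 497.2 -299.4  223.4  128.4    5.8] 0.0482
scene strip [ 498.9 -299.3   79.9   20.2    4.5] 0.0774
scene strip [ 754.6 -190.8   68.1   28.8  -17. ] 0.079
scene lidtop [ 497.4 -298.6  225.7  131.4    6.3] 0.0484
False
t 45.4 [ 0.4972 -0.2995  0.0795] grip 0.167 78.9 F [-0.3 -0.3  4.3]
t 49.6 [ 0.562  -0.0245  0.1501] grip 0.172 78.1 F [-0.4  0.8 -3.5]
scene lidtop [561.9 -23.6 225.  129.8   6.8] 0.119
```

View pics/over.png

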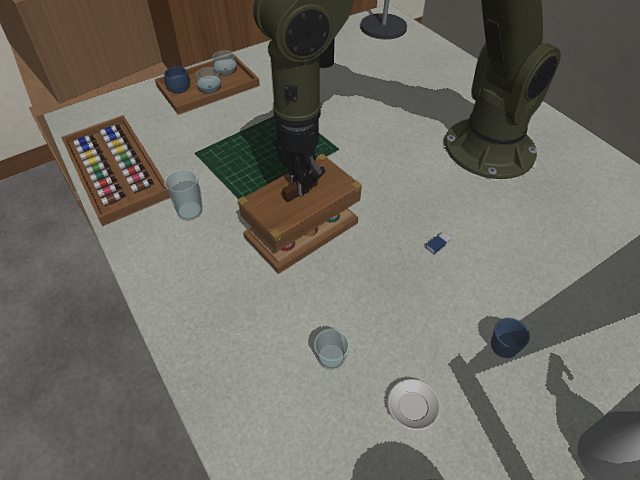

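Run:
```python
from h import *
p=[.562,-.0251]
arm.move_linear([*p,.112],velocity=.1); st()
r=arm.move_linear([*p,.0955],velocity=.015,contact_N=4); st(); z=arm.read_state()['eef_pos'][2]
print(r)
if z<.0985:
    arm.gripper_to(.6); arm.wait(.2); st(); up(.25)
    arm.movep([.45,.3,.3],R(PHI)); lid(.02); vials(); snap('scene','pics/end.png')
    for c,im,P,ok in views():
        m=ok&(abs(P[...,2]-.066)<.006)&(abs(P[...,1]+.025)<.1)&(abs(P[...,0]-.562)<.14)
        print(c,np.linalg.lstsq(np.c_[P[m][:,:2],np.ones(m.sum())],P[m][:,2],rcond=None)[0].round(4))
```

```text
t 50.3 [ 0.5621 -0.0252  0.112 ] grip 0.169 78.1 F [-1.  -0.5 -3.8]
t 51.2 [ 0.5619 -0.0251  0.0965] grip 0.171 79.4 F [-0.9 -0.4  6.6]
True
t 51.9 [ 0.5608 -0.025   0.0953] grip 0.601 0.0 F [-0.5  0.2  0.4]
top strip [562.  -25.3  80.5  15.9   6.5] 0.0948
top lidtop [562.1 -25.8 225.  127.7   6.4] 0.0655
scene strip [560.8 -24.5  80.8  18.8   6.3] 0.095
scene lidtop [561.  -24.8 224.6 128.7   7. ] 0.0659
top [-0.0003  0.0005  0.0656]
scene [0.0012 0.0039 0.0654]
```

View pics/end.png

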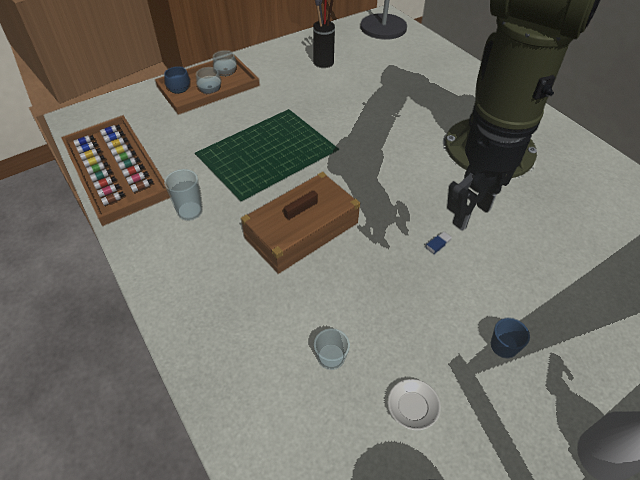

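The lid is closed and level on the box (300,220), and the cups, jar, dish and eraser are where they were. Handing in.

```bash
python3 -c "
from bench import arm
print(arm.sign_off())"
```

```text
the job is handed in; nothing more can be done
None
```

The job is handed in: the three vials on the desk (red, yellow, green) stand on the floor of free bores, the brown vial was left in its own bore, the lid is back on level and closed, and nothing else was moved.

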